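# Set the length gauge to the red stop

## Robot

A 6-joint arm with a two-finger parallel gripper is mounted at the origin on a cart in front of the work surface, level with it; the furniture and walls round the work are solid. World frame = base frame: x ahead of the robot, y to its left, z up, the work surface at z = 0. Lengths are in m, angles in rad, forces in N, time in s.
With the tool pointing down it reaches from about 0.3 to 0.875 m from the base axis. Payload 6.4 kg.
Tool frame: the origin (TCP) lies between the finger pads; the fingertips stand 8 mm ahead of it and the grasp point (between the pads) lies 11 mm behind it (ctrl.finger_overhang is the distance from the TCP to the fingertips, in m); z points along the fingers, y is the line along which they close (so a half turn about z gives the same grasp; the last joint's range is limited). The gripper opens to 85 mm and grips with 20 to 120 N. Pads are 22 mm wide; open, the fingers measure 114 mm over their backs; the gripper's body (76 mm by 85 mm) begins 54 mm behind the grasp point. The pads swing forward as they close: fully open they stand 13 mm farther back than shut.
Start: joints at [0.917, 0.181, 1.607, -0, 1.354, -0.206], TCP at [0.249, 0.518, 0.239] pointing down, gripper open.
Joint ranges: [-2.99, 2.99], [-0.89, 2.07], [0.3, 2.58], [-1.14, 4.28], [0, 2.63], [-3.12, 3.12]. Speed limits (rad/s): [2.57, 2.57, 3.01, 3.14, 3.14, 3.14].

## Interface

Orientations are given as a unit quaternion [w, x, y, z].
In Python, from bench import ctrl, camera gives the robot as it stands.
- The arm moves only by the shell command python3 -m pendant 'ROWS' [OPENING]. ROWS is JSON, a list of rows, each a list of 6 numbers: the shift along the world's x, y, z normalised to -1 to 1, where 1 is 200 mm, then the turn, a rotation vector about the world's x, y, z normalised to -1 to 1, where 1 is pi/2 rad. In form: [[dx, dy, dz, rx, ry, rz], ...]. A call has exactly 10 rows; each row shifts and turns the commanded pose from where the row before left it; what a row does not reach is not made up. A row lasts 1/8 s, in which the tool goes at most 62.5 mm and 10.7 degrees, less where a joint would pass 70% of its speed; a pose out of reach is approached as far as the arm can. A call with a number of a shift or a turn outside -1 to 1 is refused whole. A call with a gripper value outside its range is refused whole. OPENING is the opening, from -1 (shut) to 1 (fully open), set as the call begins (- or left out, the last holds). The fingers move at their own pace and stop on an object; the grip force is fixed at half the most. Time passes only in rows, so rows that do not move let the fingers close, or fill a call up. It gives the time, the measured TCP pose, the force, the opening and the grip force at its end, in the units of the state.
- ctrl.get_obs(): the state, without advancing time (a new reading comes with each control period).
- camera(name): name is "scene" or "top" or "wrist"; returns a dict with "color" (400x640x3 uint8, blue, green, red), "fx", "fy", "cx", "cy" (pixels), "xyz" and "rotation" of the camera in the world; the wrist camera has in their place "hand_eye" (4x4, takes a point from camera to tool coordinates, whose origin is the TCP and whose axes are the flange's). Camera axes: x right, y down, z forward; pixel columns grow to the right and rows downward; lengths in m; the calibration is good to about 2 mm. A picture is of the moment at which its call begins: read the wrist's pose just before it. There is no depth.
- ctrl.hand_in(): hands the job in; it is judged then, once.
The state is a dict: "time_s": time; "q": joint angles; "dq": joint speeds; "joint_efforts": joint torques, N m; "eef_pos": TCP position; "eef_rot": TCP orientation; "wrist_force": force on the tool from outside, world axes, zero at the start; "torque": the same for the moment, N m; "opening": opening from 0.0 (shut) to 1.0 (fully open); "grasp_force": force on a finger pad.
Only numpy, scipy, OpenCV 4.12 (cv2) and the standard library are available. Lean on these libraries where they do the work, as an engineer would, in place of code of your own. Each camera call takes 0.05 s, during which the arm holds its last target. There are 200 camera calls.

## Task

Set the cut-length gauge for the next batch: with a fingertip (or the closed fingers) press down the blue thumb pad in the middle of the black slider so that its brake lets go, keep it pressed and push the slider along the rail until it rests against the red stop, then let the pad spring back up and move clear. Never drag the slider while the pad is up and the brake is on. Pick nothing up, and leave the jar, the tin and the connector where they are.

Things in the scene. Friction and masses are not known exactly. Their poses are not given: they have to be found in the camera images.
- gauge: cut-length gauge, screwed to the bench: aluminium base plate 84 x 420 x 8 mm with a steel rail along its middle (top of rail 27 mm above the origin). Origin: centre of the underside. Its y axis runs along the rail, its x axis across it, z up. End cheeks 34 mm high close the rail's ends
- slider (a joint): position of the black slider along the rail, in m: 0 at the middle of the gauge, growing along the gauge's +y. The slider (0.55 kg with its pad) is 90 mm long along the rail and 56 mm wide, its body 43 mm high, with cheeks to 50 mm either side of the pad; a thin steel fence tongue, 33 mm high, stands out from its far (+x) side to 49 mm from the rail's middle line. With the brake on it takes some 9 to 15 N to drag; with the brake off about 1 to 2 N
- slider_mid (a point): point of the slider on the rail's middle line, midway along the slider's length, at the height of the gauge's underside. Its axes are the gauge's axes. When the slider touches a stop this point is 57 mm from that stop's origin, measured along the rail
- pad (a joint): how far the blue thumb pad is pressed down, in m: about 0 up (brake on), 0.006 fully down. A spring holds it up: the pad starts to give at once, the brake is fully off beyond 2 mm (about 10 N), full travel takes about 11 N. Press it 3 to 5 mm down and keep it well down (never less than 1 mm) while the slider moves
- pad_top (a point): centre of the blue thumb pad's upper face (58 mm above the gauge's underside when up). The face is flat, 60 mm along the rail and 36 mm wide, between two raised lips of the pad itself 7 mm thick and 5 mm high, at its two ends along the rail; a fingertip standing on the face moves the slider by friction or against a lip. Axes as the gauge's
- stop_red: red clamp block fixed on the rail, 24 mm along the rail, 56 mm wide, 43 mm high (screw head to 47 mm); it does not move. Origin: on the rail's middle line, at the height of the gauge's underside, midway along the block. It may be at either end of the rail
- stop_yellow: yellow clamp block, the same in all else, fixed at the other side of the slider; not the target
- flux_jar: loose brown jar with a white cap, 44 mm across and 47 mm high, behind the gauge; origin at the centre of its underside; leave alone
- tip_tinner: loose flat round white tin with a red patch on its lid, 38 mm across and 19 mm high, behind the gauge; origin at the centre of its underside; leave alone
- connector_4: loose black plug with short wires, 68 x 21 x 12 mm, on the robot's side of the gauge; origin at the centre of its underside; leave alone

How it is judged:
On the way, in this order (a step that is already met when the one before it is completed fails the run):
1. the thumb pad is pressed down, the brake is off (value of joint pad above 0.002 m), for 0.1 s.
2. the slider is against the red stop, its pad still pressed (horizontal distance between slider_mid and stop_red below 0.0595 m and value of joint pad above 0.001 m), for 0.1 s.
At the end, for the whole second after the job is handed in: the slider rests against the red stop (gap under 2.5 mm), its thumb pad is up again (within 0.8 mm) so that the brake holds, and it is at rest (horizontal distance between slider_mid and stop_red below 0.0595 m and value of joint pad below 0.0008 m and velocity of joint slider between -0.005 and 0.005 m/s); the robot touches nothing.
It fails at once if the slider is dragged with its brake on (moves faster than 10 mm/s with the pad pressed less than 1 mm) (value of joint pad below 0.001 m and (velocity of joint slider above 0.01 m/s or velocity of joint slider below -0.01 m/s)).
It fails at once if the jar, the tin or the connector is moved or lifted by more than 15 mm (distance of any of flux_jar, tip_tinner, connector_4 from where it was at the start of the episode above 0.015 m).
It also fails if it takes over 35 s, if anything falls off the work surface, if the arm or the gripper's body presses on something with over 40 N, if the wrist force passes 120 N, or if a joint passes its speed limit or range.

## Working session

There is one attempt and no reset: what is moved stays moved. The work goes in short steps, Python scripts to look and compute and a shell command to move; the robot and the scene stay as the last step left them, time stands still between calls to the robot, and variables do not carry over. Pictures are saved under pics/ and viewed, at most 10 in all, crops included, and the job is handed in when it is done.

```bash
mkdir -p pics; ls
python3 - <<'E'
from bench import ctrl,camera
import cv2
o=ctrl.get_obs();print({k:o[k] for k in('time_s','eef_pos','eef_rot','wrist_force','opening')},ctrl.finger_overhang)
for n in('top','scene'):
    c=camera(n);cv2.imwrite(f'pics/{n}0.png',c['color']);print(n,[c[k] for k in('fx','fy','cx','cy','xyz','rotation')])
E
```

```text
pics
{'time_s': 0.0, 'eef_pos': array([0.24862382, 0.51789689, 0.23841799]), 'eef_rot': array([-3.56243503e-04,  2.22039662e-01,  9.75037272e-01, -7.62127917e-04]), 'wrist_force': array([-0.30029313,  0.91806355, -0.24331077]), 'opening': 0.9997591271935486} 0.008
top [437.5356064278211, 437.5356064278211, 322.77838807859143, 202.86593035804788, array([ 0.3349499 , -0.21764131,  0.97513101]), array([-0.07640179,  0.70636364, -0.69992502,  0.07292561])]
scene [511.2340336314335, 511.2340336314335, 327.29834270756913, 205.45986382296874, array([0.30984125, 0.3306966 , 0.76667607]), array([ 0.06534666, -0.17280035,  0.92140429, -0.34188299])]
```

View pics/top0.png

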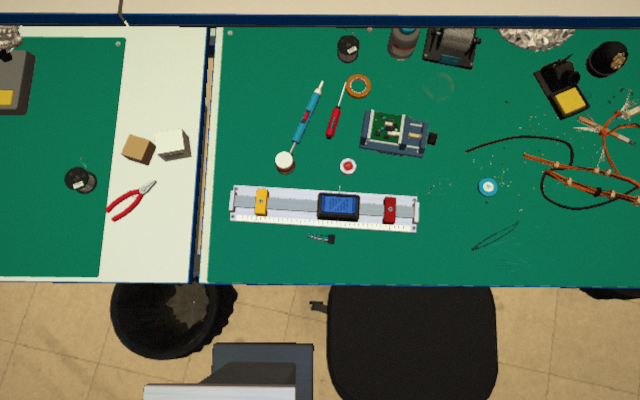

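View pics/scene0.png

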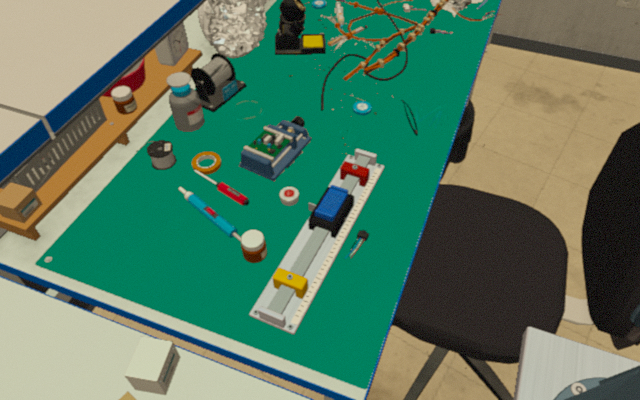

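The top view shows the gauge lying across the view: yellow stop at about (261,202), blue pad at (340,205), red stop at (390,210). The jar (284,160) and tin (348,166) are behind it and the plug (322,239) is in front. The scene view agrees. Next I'll convert these to world positions.

```bash
cat > h.py <<'E'
import numpy as np,cv2
from scipy.spatial.transform import Rotation as R
def q(w):return R.from_quat(np.roll(w,-1))
def cast(c,uv,z,pose=None):
    if pose is None: p=np.array(c['xyz']);M=np.array(c['rotation']);M=M if M.ndim==2 else q(M).as_matrix()
    else:
        H=np.array(c['hand_eye']);T=q(pose['eef_rot']).as_matrix();p=pose['eef_pos']+T@H[:3,3];M=T@H[:3,:3]
    d=M@[(uv[0]-c['cx'])/c['fx'],(uv[1]-c['cy'])/c['fy'],1]
    return p+d*(z-p[2])/d[2]
rng={'blue':((105,120,80),(125,255,255)),'yellow':((18,150,120),(30,255,255)),'red':((0,170,80),(6,255,255))}
def find(img,name,box):
    x0,y0,x1,y1=box
    m=cv2.inRange(cv2.cvtColor(img,cv2.COLOR_BGR2HSV),*rng[name]);k=np.zeros_like(m);k[y0:y1,x0:x1]=m[y0:y1,x0:x1]
    n,l,s,c=cv2.connectedComponentsWithStats(k);i=1+s[1:,4].argmax()
    r=cv2.minAreaRect(cv2.findNonZero((l==i).astype('u1')));return r,s[i]
E
python3 - <<'E'
from h import *
from bench import ctrl,camera
for n,B in(('top',{'blue':(310,180,370,230),'yellow':(240,180,280,225),'red':(375,190,405,230)}),('scene',{'blue':(300,170,360,235),'yellow':(265,260,315,300),'red':(335,155,375,190)})):
    c=camera(n)
    for k,z in(('blue',.058),('yellow',.043),('red',.043)):
        r,s=find(c['color'],k,B[k]);print(n,k,np.round(r[0],1),np.round(r[1],1),s,cast(c,r[0],z).round(4))
    if n=='top':
        for uv,z in(((232,195),.02),((415,215),.02),((322,239),.01),((284,161),.04),((348,166),.019)):print(uv,cast(c,uv,z).round(3))
E
```

```text
top blue [338.2 204.3] [34.5 16.9] [321 195  35  19 584] [ 0.5291 -0.2451  0.058 ]
top yellow [260.9 201.5] [10.8 24.4] [255 189  13  26 244] [ 0.537  -0.0771  0.043 ]
top red [389. 210.] [24. 10.] [384 198  11  25 225] [ 0.5206 -0.3559  0.043 ]
(232, 195) [ 0.556 -0.008  0.02 ]
(415, 215) [ 0.514 -0.417  0.02 ]
(322, 239) [ 0.46  -0.211  0.01 ]
(284, 161) [ 0.631 -0.125  0.04 ]
(348, 166) [ 0.627 -0.268  0.019]
scene blue [331.  202.8] [19.8 37.5] [315 186  33  35 453] [ 0.5289 -0.2459  0.058 ]
scene yellow [289.6 281.8] [35.2 20.2] [273 268  34  30 507] [ 0.5353 -0.0716  0.043 ]
scene red [353.6 173.2] [27.7 17.1] [341 162  28  24 305] [ 0.5198 -0.3465  0.043 ]
```

```bash
python3 -m pendant '[[0.09,-0.24,0,0,0,0.025],[0.09,-0.24,0,0,0,0.025],[0.09,-0.24,0,0,0,0.025],[0.09,-0.24,0,0,0,0.025],[0.09,-0.24,0,0,0,0.025],[0.09,-0.24,0,0,0,0.025],[0.09,-0.24,0,0,0,0.025],[0.09,-0.24,0,0,0,0.025],[0.09,-0.24,0,0,0,0.025],[0.09,-0.24,0,0,0,0.025]]' -1
```

```text
time_s: 1.45
eef_pos: [0.4293, 0.0367, 0.2394]
eef_rot: [0.0, 0.027, 1.0, 0.0]
wrist_force: [1.1, -0.6, -0.3]
opening: -0.001
grasp_force: 0.0
```

```bash
python3 -m pendant '[[0.063,-0.176,-0.04,0,0,0],[0.063,-0.176,-0.08,0,0,0],[0.063,-0.176,-0.08,0,0,0],[0.063,-0.176,-0.08,0,0,0],[0.063,-0.176,-0.08,0,0,0],[0.063,-0.176,-0.08,0,0,0],[0.063,-0.176,-0.08,0,0,0],[0.063,-0.176,-0.08,0,0,0],[0,0,0,0,0,0],[0,0,0,0,0,0]]'
python3 - <<'E'
from h import *
from bench import ctrl,camera
o=ctrl.get_obs();c=camera('wrist');cv2.imwrite('pics/w1.png',c['color']);print(o['eef_pos'],o['eef_rot'],o['wrist_force'])
r,s=find(c['color'],'blue',(0,0,640,400));print(r,s,cast(c,r[0],.058,o))
c=camera('scene');cv2.imwrite('pics/s1.png',cv2.resize(c['color'][120:300,240:440],None,fx=3,fy=3))
E
```

```text
time_s: 2.7
eef_pos: [0.5294, -0.2427, 0.119]
eef_rot: [-0.0, 0.028, 1.0, 0.0]
wrist_force: [0.1, 0.3, 0.1]
opening: -0.003
grasp_force: 0.0
[ 0.52935688 -0.24271352  0.1190442 ] [-4.25368903e-04  2.76877352e-02  9.99616435e-01  4.37547173e-04] [0.14461349 0.28843809 0.06236355]
((312.5, 224.0), (124.99998474121094, 59.99999237060547), -0.0) [ 250  194  126   61 7043] [ 0.52829238 -0.24694647  0.058     ]
```

View pics/w1.png

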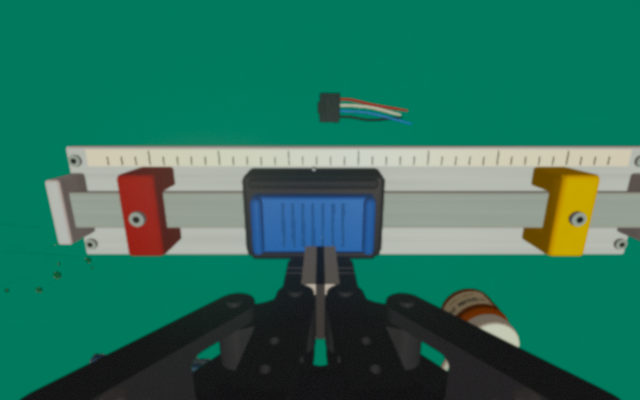

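View pics/s1.png

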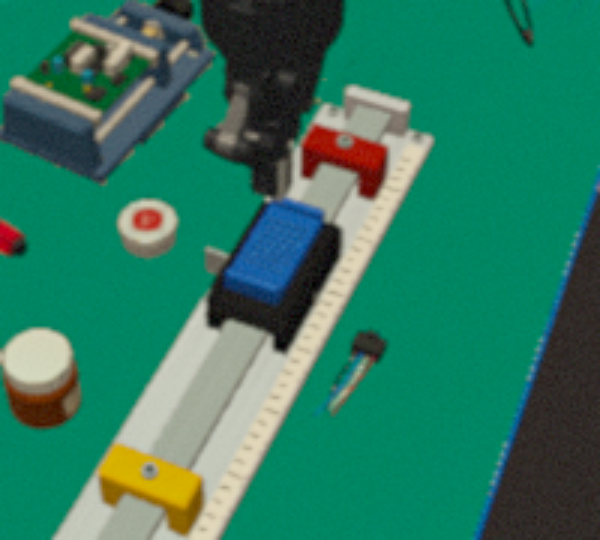

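The wrist view shows the pad at (312,224), lined up with the tool. The red stop's screw is at (137,219) and the yellow stop's at (577,218). The fingers sit about 4 mm to the yellow side of pad centre. I'll descend to just above the pad.

```bash
python3 -m pendant '[[-0.005,-0.018,-0.035,0,0,0],[0,0,-0.035,0,0,0],[0,0,-0.035,0,0,0],[0,0,-0.035,0,0,0],[0,0,-0.035,0,0,0],[0,0,-0.035,0,0,0],[0,0,-0.03,0,0,0],[0,0,-0.01,0,0,0],[0,0,0,0,0,0],[0,0,0,0,0,0]]'
python3 - <<'E'
from h import *
from bench import ctrl,camera
o=ctrl.get_obs();c=camera('wrist');cv2.imwrite('pics/w2.png',c['color'])
for n in('blue','red'):
  r,s=find(c['color'],n,(0,0,640,400));print(n,s,cast(c,r[0],.058 if n=='blue' else .043,o))
E
```

```text
time_s: 4.05
eef_pos: [0.529, -0.247, 0.0696]
eef_rot: [0.0, 0.028, 1.0, -0.0]
wrist_force: [0.8, -0.7, 0.4]
opening: -0.003
grasp_force: 0.0
blue [ 238  220  165   77 9095] [ 0.52774758 -0.24673876  0.058     ]
red [  70  184   67  110 4993] [ 0.51898299 -0.35516451  0.043     ]
```

View pics/w2.png

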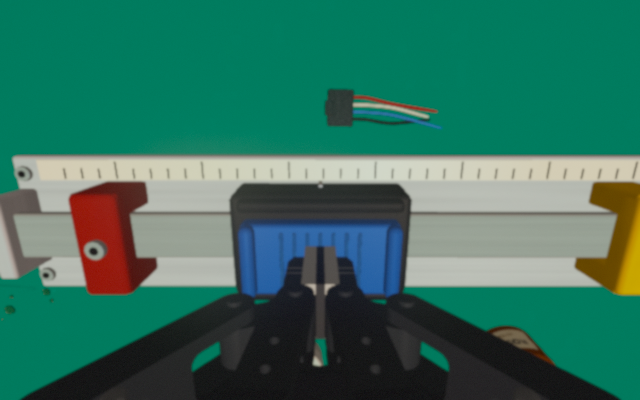

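The fingertip is centred between the lips, with the pad spanning columns 238–403. Now I'll press gently.

```bash
python3 -m pendant '[[0,0,-0.008,0,0,0],[0,0,-0.008,0,0,0],[0,0,-0.008,0,0,0],[0,0,-0.006,0,0,0],[0,0,0,0,0,0],[0,0,0,0,0,0],[0,0,0,0,0,0],[0,0,0,0,0,0],[0,0,0,0,0,0],[0,0,0,0,0,0]]'
```

```text
time_s: 5.35
eef_pos: [0.5289, -0.2473, 0.0645]
eef_rot: [0.0, 0.027, 1.0, -0.0]
wrist_force: [-3.3, 1.4, 10.2]
opening: 0.0
grasp_force: 4.7
```

```bash
python3 -m pendant '[[0,0,-0.006,0,0,0],[0,0,-0.006,0,0,0],[0,0,0,0,0,0],[0,0,0,0,0,0],[0,0,0,0,0,0],[0,0,0,0,0,0],[0,0,0,0,0,0],[0,0,0,0,0,0],[0,0,0,0,0,0],[0,0,0,0,0,0]]'
python3 - <<'E'
from bench import camera
import cv2
c=camera('scene');cv2.imwrite('pics/s2.png',cv2.resize(c['color'][150:250,280:390],None,fx=5,fy=5,interpolation=cv2.INTER_CUBIC))
E
```

```text
time_s: 6.6
eef_pos: [0.5289, -0.2473, 0.0622]
eef_rot: [0.0, 0.028, 1.0, -0.0]
wrist_force: [-4.0, 1.3, 10.2]
opening: -0.002
grasp_force: 5.1
```

View pics/s2.png

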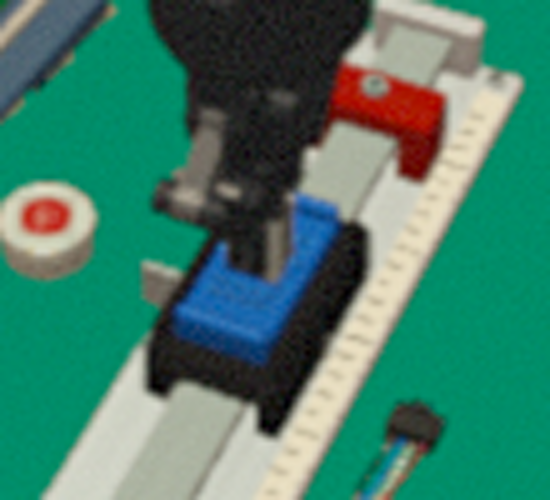

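The fingertip is on the pad face and the pad is visibly lower, about 4 mm at 10 N. Now I'll push toward the red stop.

```bash
python3 -m pendant '[[0,-0.005,0,0,0,0],[-0.001,-0.01,0,0,0,0],[-0.001,-0.02,0,0,0,0],[-0.001,-0.02,0,0,0,0],[-0.001,-0.02,0,0,0,0],[-0.001,-0.02,0,0,0,0],[-0.001,-0.02,0,0,0,0],[-0.001,-0.02,0,0,0,0],[-0.001,-0.01,0,0,0,0],[0,-0.005,0,0,0,0]]'
python3 - <<'E'
from h import *
from bench import ctrl,camera
o=ctrl.get_obs();c=camera('wrist');cv2.imwrite('pics/w3.png',c['color']);r,s=find(c['color'],'blue',(0,0,640,400));print(s,cast(c,r[0],.054,o))
E
```

```text
time_s: 7.9
eef_pos: [0.5273, -0.2775, 0.0623]
eef_rot: [0.0, 0.028, 1.0, -0.0]
wrist_force: [-4.0, 0.3, 9.7]
opening: -0.001
grasp_force: 5.1
[ 236  222  169   77 9190] [ 0.52549007 -0.2772026   0.054     ]
```

View pics/w3.png

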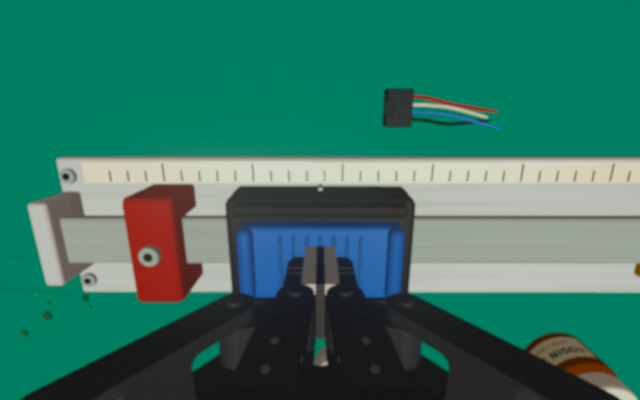

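The slider moves with the finger without slip, and about 22 mm remains (slider edge at column 229, red top edge at about 185). I'll continue.

```bash
python3 -m pendant '[[-0.001,-0.01,0,0,0,0],[-0.001,-0.015,0,0,0,0],[-0.001,-0.015,0,0,0,0],[-0.001,-0.015,0,0,0,0],[-0.001,-0.015,0,0,0,0],[-0.001,-0.01,0,0,0,0],[0,-0.01,0,0,0,0],[0,-0.005,0,0,0,0],[0,0,0,0,0,0],[0,0,0,0,0,0]]'
python3 - <<'E'
from h import *
from bench import ctrl,camera
o=ctrl.get_obs();c=camera('wrist');r,s=find(c['color'],'blue',(0,0,640,400));print(s,cast(c,r[0],.054,o))
E
```

```text
time_s: 9.2
eef_pos: [0.5262, -0.2967, 0.0624]
eef_rot: [0.0, 0.027, 1.0, -0.001]
wrist_force: [-3.6, 0.9, 9.5]
opening: -0.001
grasp_force: 5.1
[ 236  222  169   77 9186] [ 0.52447482 -0.2963624   0.054     ]
```

```bash
python3 -m pendant '[[0,-0.005,0,0,0,0],[0,-0.005,0,0,0,0],[-0.001,-0.005,0,0,0,0],[0,-0.005,0,0,0,0],[0,-0.005,0,0,0,0],[-0.001,-0.005,0,0,0,0],[0,0,0,0,0,0],[0,0,0,0,0,0],[0,0,0,0,0,0],[0,0,0,0,0,0]]'
python3 - <<'E'
from h import *
from bench import ctrl,camera
o=ctrl.get_obs();c=camera('wrist');cv2.imwrite('pics/w4.png',c['color']);r,s=find(c['color'],'blue',(0,0,640,400));print(s,cast(c,r[0],.054,o))
E
```

```text
time_s: 10.5
eef_pos: [0.5258, -0.3026, 0.0625]
eef_rot: [0.0, 0.027, 1.0, -0.001]
wrist_force: [-3.6, 1.8, 11.6]
opening: -0.001
grasp_force: 5.1
[ 236  222  169   77 9176] [ 0.52415377 -0.30232806  0.054     ]
```

View pics/w4.png

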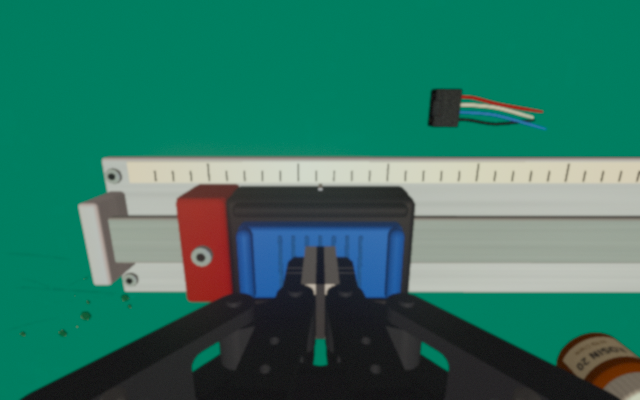

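The slider (left edge at column 229) is now almost on the red stop (right edge at about 230). I'll creep on to confirm contact.

```bash
python3 -m pendant '[[0,-0.005,0,0,0,0],[0,-0.005,0,0,0,0],[-0.001,-0.005,0,0,0,0],[0,-0.005,0,0,0,0],[0,0,0,0,0,0],[0,0,0,0,0,0],[0,0,0,0,0,0],[0,0,0,0,0,0],[0,0,0,0,0,0],[0,0,0,0,0,0]]'
python3 - <<'E'
from h import *
from bench import ctrl,camera
o=ctrl.get_obs();c=camera('wrist');r,s=find(c['color'],'blue',(0,0,640,400));print(s,cast(c,r[0],.054,o))
E
```

```text
time_s: 11.8
eef_pos: [0.526, -0.3046, 0.062]
eef_rot: [0.0, 0.027, 1.0, 0.001]
wrist_force: [-1.0, 6.9, 10.5]
opening: 0.003
grasp_force: 5.2
[ 240  222  169   79 9207] [ 0.5246961  -0.30248647  0.054     ]
```

Contact is confirmed: the along-rail force is 6.9 N, and the pad has stopped moving while the finger slipped on it. Now I'll lift straight up.

```bash
python3 -m pendant '[[0,0,0.01,0,0,0],[0,0,0.015,0,0,0],[0,0,0.02,0,0,0],[0,0,0.04,0,0,0],[0,0,0.08,0,0,0],[0,0,0.1,0,0,0],[0,0,0.1,0,0,0],[0,0,0,0,0,0],[0,0,0,0,0,0],[0,0,0,0,0,0]]'
python3 - <<'E'
from h import *
from bench import ctrl,camera
o=ctrl.get_obs();c=camera('wrist');r,s=find(c['color'],'blue',(0,0,640,400));print(s,cast(c,r[0],.058,o))
cv2.imwrite('pics/w5.png',c['color'])
E
```

```text
time_s: 13.1
eef_pos: [0.5248, -0.3054, 0.1329]
eef_rot: [-0.001, 0.028, 1.0, 0.001]
wrist_force: [-0.2, -0.1, 0.1]
opening: 0.001
grasp_force: 0.0
[ 266  191  118   57 6382] [ 0.52553145 -0.30220996  0.058     ]
```

View pics/w5.png

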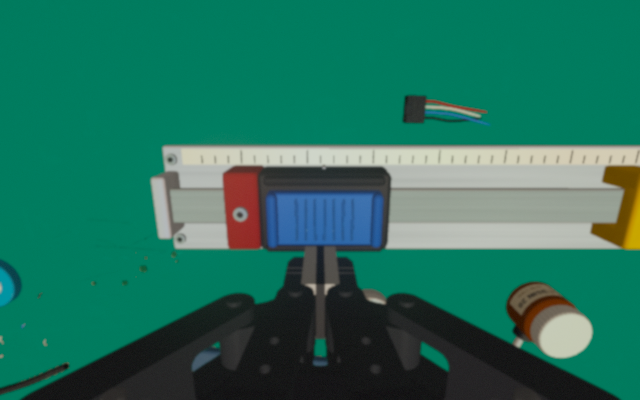

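The slider rests against the red stop with no visible gap at column 260, and the pad is free. The robot is clear, with zero wrist force.

```bash
python3 -c "
from bench import ctrl
print(ctrl.hand_in())"
```

```text
the job is handed in; nothing more can be done
None
```

The slider was pushed with its pad held down until it rested against the red stop, the pad was released, the arm moved clear, and the job is handed in at about 13 s; the hand-in returned no verdict.

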